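# Slide the load switch home in its test dock

## Task

The orange load switch lies askew on the black plate of the test dock, in front of the lane. Without lifting it, use the fingertips to square it up and push it steadily and gently down the lane between the two aluminium guide rails until its far end rests against the two rear stops, then take the hand away. The bare edges of the rails score the casing, so the switch must not touch either rail on the way, and the relay, the visor clip and the spade connectors beside the dock stay where they are.

Things in the scene. Friction and masses are not known exactly. Their poses are not given: they have to be found in the camera images.
- load_switch: Orange load switch, about 0.6 kg, lying loose on the dock plate: a box 165 mm long (x), 107 wide (y); 44 high at bezel and fins, orange sides 38 high. Pale grey bezel on the robot-side end (-x); a dark plug 54 mm wide with brass blades sticks out 16 mm from the far end (+x) and passes between the stops. Origin: centre of underside. Slides with dry friction, 2 to 6 N.
- switch_face (a point): Middle of the flat outer face of the pale grey bezel (107 mm wide, 44 mm high), the face to push; 82.5 mm behind the switch's origin, 22 mm above its underside.
- switch_nose (a point): Middle of the lower edge of the far end of the orange casing (the plug not counted), 82.5 mm ahead of the switch's origin, at its underside.
- test_dock: Fixed dock on the bench: black plate 435 mm long (x from -250 to +185), 205 wide, top at z = 8 mm, with two rails and two stops on it. Origin: at bench height, below the middle of the lane's mouth; x points down the lane, away from the robot, y left across it, z up. Before the mouth (x < 0) the plate is bare.
- left_rail: Aluminium angle fixed on the dock, +y side of the lane: upright leg 4 mm thick, 30 mm high above the plate, 165 mm long (dock x 0 to 165), inner face at y = +61.5 mm; a 3 mm thick foot reaches outwards to y = +85.5 mm. Its origin and axes are the dock's.
- right_rail: The same on the -y side, inner face at y = -61.5 mm. The lane is 123 mm wide: 8 mm to spare on either side of a centred, squared-up switch. Its origin and axes are the dock's.
- lane_mouth (a point): Middle of the lane's mouth (the line through the robot-side ends of the rails), on the plate's top; axes as the dock's. The front faces of the two rear stops lie 155 mm down the lane from it: rubber-padded, fixed, hard lugs 26 mm wide, 34 mm high, centred 50 mm either side. With the switch home its bezel face stands 10 mm out of the mouth, on the robot's side.
- relay: Bystander: plug-in relay with black base and clear cover, 42 x 42 x 64 mm high, loose on the bench. Origin: centre of its underside.
- visor_clip: Bystander: red polycarbonate visor clip, a bent strip 55 x 22 x 25 mm, loose on the bench. Origin: centre of its underside.
- spade_a: Bystander: zinc spade connector 40 x 14 x 9 mm, loose on the bench. Origin: on its underside near its middle.
- spade_b: Bystander: the second such spade connector.

How it is judged (in metres and radians):
On the way:
1. the squared-up switch is entering the lane, its far end past the mouth (x of switch_nose in the frame of lane_mouth between 0.01 and 0.135 m and angle between the x axis of load_switch and the x axis of test_dock, either way round below 0.12 rad), for 0.05 s.
At the end, for the whole second after the job is handed in: The switch lies flat and at rest in the lane between the rails, its far end within 4 mm of the rear stops, and the hand is clear of it (x of switch_nose in the frame of lane_mouth above 0.151 m and y of switch_nose in the frame of lane_mouth between -0.009 and 0.009 m and angle between the x axis of load_switch and the x axis of test_dock, either way round below 0.12 rad and z of switch_nose in the frame of lane_mouth below 0.003 m and linear speed of load_switch below 0.01 m/s); the robot touches nothing.
It fails at once if the switch touched a guide rail (contact force between load_switch and left_rail above 0.3 N or contact force between load_switch and right_rail above 0.3 N).
It fails at once if the switch was lifted off the plate or tipped up (z of load_switch in the frame of test_dock above 0.013 m or angle between load_switch's own z axis and vertical above 0.08 rad).
It fails at once if the switch was flung or rammed instead of pushed steadily (faster than 0.25 m/s) (linear speed of load_switch above 0.25 m/s).
It fails at once if the switch was pressed, squeezed or jammed with more than 60 N (contact force between any of the fingers, the arm and load_switch above 60 N).
It fails at once if the relay, the visor clip or a spade connector was moved (over 15 mm) (distance of any of relay, visor_clip, spade_a, spade_b from where it was at the start of the episode above 0.015 m).
It also fails if it takes over 58 s, if anything falls off the work surface, if the arm or the gripper's body presses on something with over 40 N, if the wrist force passes 120 N, or if a joint passes its speed limit or range.

## Robot

A 6-joint arm with a two-finger parallel gripper is mounted at the origin on the work surface. World frame = base frame: x ahead of the robot, y to its left, z up, the work surface at z = 0. Lengths are in mm, angles in degrees, forces in N, time in s.
With the tool pointing down it reaches from about 200 to 875 mm from the base axis. Payload 3.4 kg.
Tool frame: the origin (TCP) lies on the mounting face of the last link; the fingertips stand 199 mm ahead of it and the grasp point (between the pads) lies 180 mm ahead of it; z points along the fingers, y is the line along which they close (so a half turn about z gives the same grasp; the last joint's range is limited). The gripper opens to 94 mm and grips with 3 to 60 N. Pads are 16 mm wide; open, the fingers measure 119 mm over their backs; the gripper's body (75 mm by 177 mm) begins 78 mm behind the grasp point.
Start: joints at [-6.933, 15.808, 86.224, -0, 77.962, -6.933], TCP at [575.017, -0.007, 404.693] pointing down, gripper open.
Joint ranges: [-165.64, 165.64], [-43.16, 119.46], [12.63, 154.43], [-67.54, 247.53], [6.08, 155.33], [-154.97, 154.97]. Speed limits (degrees/s): [147.25, 147.25, 180, 180, 180, 180].

## Interface

Orientations are given as a 3x3 rotation matrix whose columns are the frame's x, y, z axes.
In Python, from cell import env, viewer gives the robot as it stands (env), with the cameras (viewer).
- The arm moves only by the shell command python3 shift.py 'ROWS' [OPENING]. ROWS is a JSON list of rows, 1 to 8 of them, each of 6 numbers: dx, dy, dz in mm, then a rotation vector rx, ry, rz in degrees; each row shifts and turns the commanded pose from where the row before left it, along the tool's axes as they then stand; what a row does not reach is not made up. A row lasts 1/12 s, in which the tool goes at most 41.7 mm and 7.16 degrees, less where a joint would pass 70% of its speed; a pose out of reach is approached as far as the arm can. OPENING is the finger opening in mm, set as the command begins (- or left out keeps the last). The fingers move at their own pace and stop on an object; the grip force is fixed at half the most. Time passes only in rows, so rows that do not move let the fingers close. It prints the time, the measured TCP pose, the force, the opening and the grip force at its end.
- env.get_state(): the state, without advancing time (a new reading comes with each control period).
- viewer.camera(name): name is "scene" or "side" or "wrist"; returns (picture, depth): 400x640x3 uint8, blue, green, red; 400x640 float32, mm along the optical axis (not along the pixel's ray), 0 where there is no reading.
- viewer.camera_params(name): a dict with "mtx" (3x3 intrinsics, pixels), "origin" and "attitude" of the camera in the world. Camera axes: x right, y down, z forward; pixel columns grow to the right and rows downward; lengths in mm; the calibration is good to about 2 mm. A picture is of the moment at which its call begins: read the wrist's pose just before it. camera_params takes no time and is no camera call; for the wrist camera it gives the pose at the moment of the call.
- env.sign_off(): hands the job in; it is judged then, once.
The state is a dict: "clock": time; "qpos": joint angles; "joint_vel": joint speeds; "effort": joint torques, N m; "position": TCP position; "orientation": TCP orientation; "force": force on the tool from outside, world axes, zero at the start; "torque": the same for the moment, N m; "finger_gap": finger opening in mm; "finger_force": force on a finger pad.
Only numpy, scipy, OpenCV 4.12 (cv2) and the standard library are available. Lean on these libraries where they do the work, as an engineer would, in place of code of your own. Each camera call takes 0.05 s, during which the arm holds its last target. There are 200 camera calls.

## Working session

There is one attempt and no reset: what is moved stays moved. The work goes in short steps, Python scripts to look and compute and a shell command to move; the robot and the scene stay as the last step left them, time stands still between calls to the robot, and variables do not carry over. Pictures are saved under pics/ and viewed, at most 10 in all, crops included, and the job is handed in when it is done.

```bash
mkdir -p pics; ls; python3 - <<'E'
from cell import env, viewer
import cv2,numpy as np
s=env.get_state();print(s['clock'],s['position'],np.round(s['orientation'],3).tolist(),s['finger_gap'])
for n in("scene","side"):
    p,d=viewer.camera(n);cv2.imwrite(f"pics/{n}0.png",p);np.save(f"pics/{n}0.npy",d)
    c=viewer.camera_params(n);print(n,{k:np.round(v,3).tolist() for k,v in c.items()})
E
```

```text
cell.py
pics
shift.py
0.0 [5.74769808e+02 4.16138476e-02 4.03834195e+02] [[-0.0, 1.0, -0.002], [1.0, 0.0, 0.0], [0.0, -0.002, -1.0]] 94.06287716555795
scene {'mtx': [[419.111, 0.0, 322.917], [0.0, 419.111, 204.513], [0.0, 0.0, 1.0]], 'origin': [1274.453, 144.547, 564.925], 'attitude': [[-0.192, 0.584, -0.789], [0.981, 0.129, -0.143], [0.018, -0.801, -0.598]]}
side {'mtx': [[510.494, 0.0, 330.25], [0.0, 510.494, 198.265], [0.0, 0.0, 1.0]], 'origin': [492.127, 749.164, 652.568], 'attitude': [[-0.993, -0.078, 0.088], [-0.117, 0.628, -0.769], [0.005, -0.774, -0.633]]}
```

View pics/scene0.png

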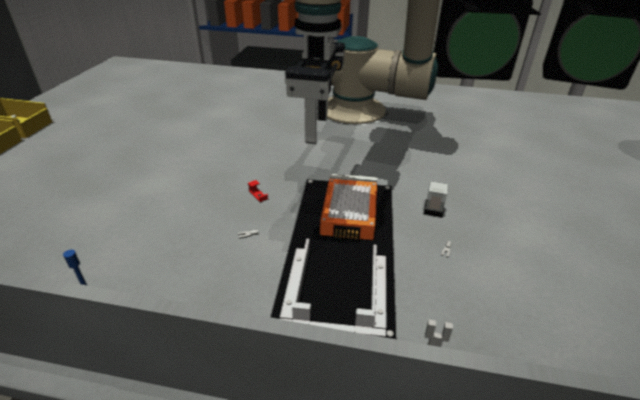

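View pics/side0.png

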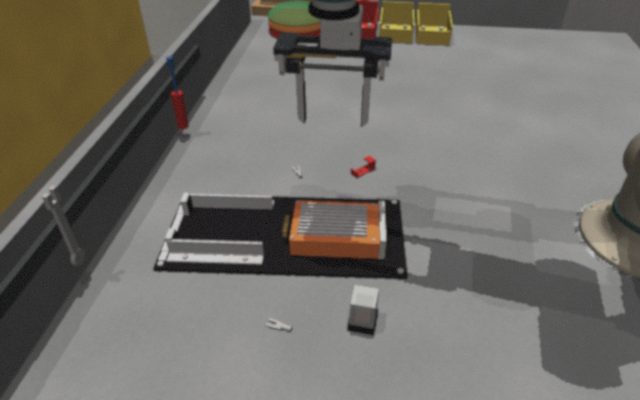

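The scene view shows the switch around (350,210), with the lane mouth near (340,245) and the stops near (300,312) and (366,318). In the side view the switch is near (338,230), with the relay at (364,308), a spade at (280,325), the clip at (364,167) and the other spade at (297,171). Next I'll fit the geometry from the depth data.

```bash
cat > h.py <<'E'
from cell import env, viewer
import cv2,numpy as np
def cloud(n,save=None):
    c=viewer.camera_params(n);p,d=viewer.camera(n)
    if save: cv2.imwrite(save,p)
    v,u=np.mgrid[:400,:640];K=np.array(c['mtx'])
    P=np.stack([(u-K[0,2])/K[0,0]*d,(v-K[1,2])/K[1,1]*d,d],-1)
    W=P@np.array(c['attitude']).T+np.array(c['origin'])
    W[d<=0]=np.nan
    return W,p,cv2.cvtColor(p,cv2.COLOR_BGR2HSV)
E
python3 - <<'E'
from h import *
for n in("scene","side","wrist"):
    W,p,h=cloud(n,f"pics/{n}1.png")
    x,y,z=W[...,0],W[...,1],W[...,2]
    roi=(x>300)&(x<950)&(abs(y)<300)&(z<90)
    b=roi&(z<6)&(z>-8)&(h[...,2]>80);print(n,'bench z',np.nanmedian(z[b]))
    o=roi&(h[...,0]<20)&(h[...,0]>5)&(h[...,1]>150)&(h[...,2]>90)&(z>15)
    if o.sum()>50: print(' orange',o.sum(),np.nanpercentile(W[o],[1,99],axis=0).round(1).tolist(),cv2.minAreaRect(W[o][:,:2].astype(np.float32)))
    k=roi&(h[...,2]<45)&(z<16)&(z>3)
    if k.sum()>50: print(' plate',k.sum(),np.nanmedian(z[k]),cv2.minAreaRect(W[k][:,:2].astype(np.float32)))
    m=(roi&(z>15)).astype(np.uint8)
    N,L,S,C=cv2.connectedComponentsWithStats(m)
    for i in range(1,N):
        if S[i,4]>25:
            q=W[L==i];r=cv2.minAreaRect(q[:,:2].astype(np.float32));print(' comp',S[i].tolist(),np.round(r[0],1),np.round(r[1],1),round(r[2],1),q[:,2].max().round(1))
E
```

```text
scene bench z -0.7315075701854425
 orange 1076 [[484.7, 18.8, 16.5], [642.2, 128.6, 47.6]] ((566.8480224609375, 72.65620422363281), (169.82601928710938, 106.0606918334961), 3.948887586593628)
 plate 8870 7.257636337331519 ((647.3082275390625, 124.1272964477539), (426.30908203125, 311.0663146972656), 4.176633834838867)
 comp [320, 174, 57, 65, 3100] [562.6  71.8] [184.9 107.2] 3.8 53.7
 comp [248, 180, 11, 7, 57] [ 513. -159.] [18.7 22.3] 50.9 26.0
 comp [425, 182, 23, 30, 515] [499.6 252.2] [38.  40.9] 84.7 66.2
 comp [292, 239, 18, 81, 545] [776.3  18.3] [171.3  27.4] 12.6 42.8
 comp [355, 245, 21, 81, 501] [766.3 131. ] [169.2  28.5] 4.4 43.5
side bench z -0.8229229180183211
 orange 2008 [[483.5, 20.9, 15.5], [637.7, 130.4, 47.3]] ((563.2237548828125, 71.31449890136719), (156.85043334960938, 113.28685760498047), 3.8880672454833984)
 plate 7904 7.105535206685147 ((641.85986328125, 107.2638931274414), (319.5931701660156, 427.3160095214844), 86.7229995727539)
 comp [178, 101, 11, 29, 168] [ 944.8 -235.2] [23.1  9.6] 85.2 89.9
 comp [364, 156, 12, 8, 65] [ 510.5 -158.9] [19.2 22.7] 54.
[... 175 characters left out ...]
[765.4 142.2] [ 30.3 170.6] 85.8 43.0
 comp [349, 285, 30, 43, 1047] [496.4 253.4] [40.6 39.7] 84.2 66.8
wrist bench z -0.9239417143203923
 orange 3814 [[482.9, 15.8, 42.4], [637.7, 126.1, 46.8]] ((566.4187622070312, 71.57557678222656), (170.82081604003906, 107.27267456054688), 3.820798635482788)
 plate 4125 7.088711918363515 ((650.986083984375, 69.4991455078125), (432.7417907714844, 201.3610382080078), 4.545406341552734)
 comp [414, 40, 172, 32, 1878] [763.9 131.1] [169.5  28.5] 3.6 43.8
 comp [217, 61, 173, 113, 16039] [561.7  71.3] [181.4 107.3] 3.8 53.5
 comp [413, 138, 159, 38, 1668] [772.1  27.3] [169.5  28.7] 5.0 43.7
 comp [263, 285, 21, 18, 207] [ 510.8 -159.5] [18.2 21.6] 47.1 25.7
```

View pics/wrist1.png

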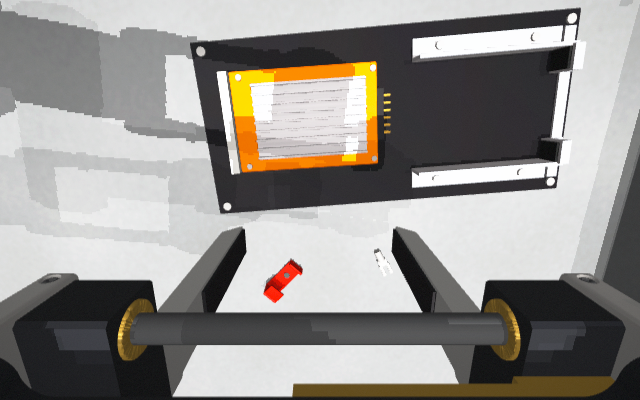

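The wrist view shows the switch at (230–380, 60–172) and the lane at (412–580, 10–185), with the relay out of view. The switch appears nearly parallel to the lane but offset to +y. I'll refine this in the dock frame.

```bash
cat >> h.py <<'E'
from scipy.spatial.transform import Rotation as R
def line(t,s,lo,hi,nb,q):   # edge s(t): percentile q per bin, straight-line fit
    e=np.linspace(lo,hi,nb+1);X=[];Y=[]
    for a,b in zip(e,e[1:]):
        m=(t>a)&(t<b)
        if m.sum()>4:X.append((a+b)/2);Y.append(np.percentile(s[m],q))
    k=np.polyfit(X,Y,1);return k,np.std(np.polyval(k,X)-Y)
def dock(W):
    o=np.array([685.,72.]);a=np.radians(4.5)
    for _ in range(3):
        c,s=np.cos(a),np.sin(a);D=(W[...,:2]-o)@np.array([[c,-s],[s,c]]);x,y=D[...,0],D[...,1];z=W[...,2]
        up=(z>32)&(z<41)&(x>5)&(x<140)
        r={}
        for nm,m in(('L',up&(y>50)&(y<80)),('R',up&(y<-50)&(y>-80))):
            r[nm]=(line(x[m],y[m],5,140,9,50),x[(z>32)&(z<41)&(y*np.sign(y[m].mean())>58)&(y*np.sign(y[m].mean())<69)&(abs(x)<30)].min())
        kl,kr=r['L'][0][0],r['R'][0][0]
        da=np.arctan((kl[0]+kr[0])/2);dy=(kl[1]+kr[1])/2;dx=(r['L'][1]+r['R'][1])/2
        o=o+np.array([[c,-s],[s,c]])@np.array([dx,dy]);a+=da
    return o,a,r
def switch(W,h,o,a):
    c,s=np.cos(a),np.sin(a);D=(W[...,:2]-o)@np.array([[c,-s],[s,c]]);x,y,z=D[...,0],D[...,1],W[...,2]
    m=(z>40)&(z<60)&(x<150)&(x>-260)&(abs(y)<90)&(h[...,1]>150)&(h[...,0]<35)
    x,y=x[m],y[m];x1=np.percentile(x,99.7);x0=np.percentile(x,.3)
    l=line(x,y,x0+10,x1-10,8,99);r=line(x,y,x0+10,x1-10,8,1);f=line(y,x,y.min()+12,y.max()-12,8,99);b=line(y,x,y.min()+12,y.max()-12,8,1)
    return l,r,f,b
E
python3 - <<'E'
from h import *
W,p,h=cloud("wrist")
o,a,r=dock(W);print('dock',o,np.degrees(a),r)
for n,e in zip('left right front back'.split(),switch(W,h,o,a)):print(n,e,np.degrees(np.arctan(e[0][0])))
E
```

```text
dock [683.70152552  72.2361045 ] 4.573108855391003 {'L': ((array([7.43161182e-04, 6.29618142e+01]), np.float64(0.08019068018279595)), np.float64(-0.13977353463220848)), 'R': ((array([-7.43107828e-04, -6.29618176e+01]), np.float64(0.06541714704777002)), np.float64(0.13977593916777026))}
left (array([-1.26430332e-02,  6.03522683e+01]), np.float64(0.2211220428062893)) -0.7243538486206423
right (array([-1.63898004e-02, -4.60015047e+01]), np.float64(0.2513195110616863)) -0.9389823196403196
front (array([ 1.25178594e-02, -4.79153399e+01]), np.float64(0.34759850724368796)) 0.7171830534281243
back (array([ 1.09082405e-02, -2.01451089e+02]), np.float64(0.23721651423490614)) 0.6249713529240365
```

Dock frame: origin (683.7, 72.2), yaw 4.57°. The rail midlines come out at ±63.0, against 63.5 expected. The switch is offset +9 mm in y, turned −0.75°, with its nose at x = −48. I'll push its left side squarely toward −y using both fingertips.

```bash
cat >> h.py <<'E'
O=np.array([683.70,72.24]);A=np.radians(4.573)
def want(dx,dy,z,yaw):  # dock-frame TCP target; yaw = world heading of tool y (deg)
    s=env.get_state();P=np.array(s['position']);M=np.array(s['orientation'])
    c,n=np.cos(A),np.sin(A);T=np.r_[O+np.array([[c,-n],[n,c]])@[dx,dy],z]
    y=np.radians(yaw);Y=np.array([np.cos(y),np.sin(y),0]);Z=np.array([0,0,-1.]);G=np.c_[np.cross(Y,Z),Y,Z]
    d=(P[:2]-O)@np.array([[c,-n],[n,c]])
    print('t %.2f dock'%s['clock'],d.round(1),P[2].round(1),'F',np.round(s['force'],1),'delta tool',(M.T@(T-P)).round(2),'rotvec',np.degrees(R.from_matrix(M.T@G).as_rotvec()).round(2))
E
python3 -c "
from h import *
want(-130,85,404,4.573)"
```

```text
t 0.30 dock [-114.2  -63.3] 404.4 F [ 1.3 -0.   0.1] delta tool [146.6  -27.61   0.42] rotvec [-0.03 -0.   -4.57]
```

```bash
python3 shift.py '[[25,-5,0,0,0,0],[30,-6,0,0,0,0],[30,-6,0,0,0,0],[30,-6,0,0,0,0],[31.6,-4.6,0,0,0,-4.57],[0,0,0,0,0,0]]' 94 && python3 -c "
from h import *
want(-130,85,219,4.573)"
```

```text
clock: 0.8
position: [546.2, 151.0, 404.7]
orientation: [[-0.086, 0.996, -0.001], [0.996, 0.086, 0.004], [0.004, -0.0, -1.0]]
force: [-0.5, -0.0, -0.3]
finger_gap: 93.8
finger_force: 0.0
t 0.80 dock [-130.8   89.4] 404.7 F [-0.5 -0.  -0.3] delta tool [ -5.13   0.8  185.72] rotvec [-0.02 -0.21  0.38]
```

```bash
python3 shift.py '[[0,0,30,0,0,0],[0,0,35,0,0,0],[0,0,35,0,0,0],[0,0,35,0,0,0],[0,0,30,0,0,0],[0,0,20,0,0,0],[0,0,0,0,0,0],[0,0,0,0,0,0]]' && python3 -c "
from h import *
want(-130,85,219,4.573)"
```

```text
clock: 1.47
position: [547.4, 146.2, 219.0]
orientation: [[-0.079, 0.997, -0.002], [0.997, 0.079, -0.0], [-0.0, -0.002, -1.0]]
force: [1.0, 0.3, 1.8]
finger_gap: 93.9
finger_force: 0.0
t 1.47 dock [-130.    84.6] 219.0 F [1.  0.3 1.8] delta tool [ 0.41 -0.02 -0.03] rotvec [-0.13  0.02 -0.04]
```

```bash
python3 shift.py '[[-5,0,0,0,0,0],[-5,0,0,0,0,0],[-3,0,0,0,0,0],[-2,0,0,0,0,0],[-2,0,0,0,0,0],[-2,0,0,0,0,0],[-1,0,0,0,0,0],[0,0,0,0,0,0]]' && python3 - <<'E'
from h import *
want(-130,85,219,4.573)
W,p,h=cloud("wrist","pics/w2.png")
for n,e in zip('left right front back'.split(),switch(W,h,O,A)):print(n,e,np.degrees(np.arctan(e[0][0])))
E
```

```text
clock: 2.13
position: [549.5, 127.5, 221.5]
orientation: [[-0.078, 0.997, 0.003], [0.997, 0.078, 0.003], [0.003, 0.004, -1.0]]
force: [-0.1, 5.3, 5.2]
finger_gap: 93.9
finger_force: 2.8
t 2.13 dock [-129.3   65.8] 221.5 F [-0.1  5.3  5.2] delta tool [19.18 -0.71  2.52] rotvec [ 0.21 -0.18 -0.09]
left (array([ 0.09246875, 71.48212234]), np.float64(4.882952443123745)) 5.283046048787837
right (array([ 0.08732407, 37.64637111]), np.float64(29.498945889500586)) 4.990640812008459
front (array([ -0.69679615, -75.88218742]), np.float64(54.34287810346296)) -34.868635154874546
back (array([   0.31547171, -199.11375695]), np.float64(2.496672962680249)) 17.50901128444242
```

View pics/w2.png

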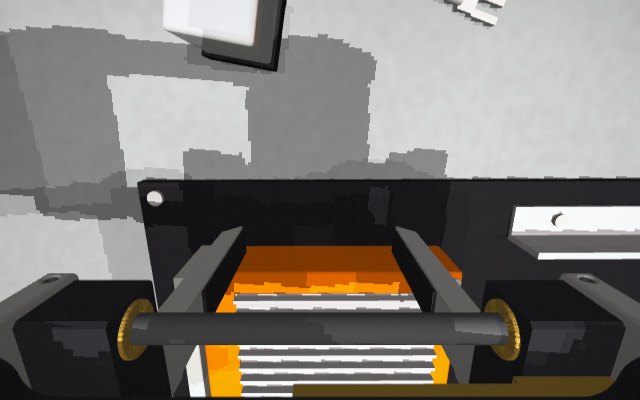

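Both fingertips are on the left side, spanning columns 230–440, with about 5 N of contact force. I'll push the remaining ~4 mm, back off and measure from above.

```bash
python3 shift.py '[[-1.5,0,0,0,0,0],[-1.5,0,0,0,0,0],[-1,0,0,0,0,0],[0,0,0,0,0,0],[0,0,0,0,0,0],[0,0,0,0,0,0]]' && python3 -c "
from h import *
want(-130,85,219,4.573)" && python3 shift.py '[[5,0,0,0,0,0],[15,0,0,0,0,0],[10,0,-20,0,0,0],[0,0,-40,0,0,0],[0,0,-40,0,0,0],[0,0,-40,0,0,0],[0,0,-40,0,0,0],[0,0,0,0,0,0]]' && python3 -c "
from h import *
want(-230,0,404,94.573)"
```

```text
clock: 2.68
position: [549.9, 123.6, 221.4]
orientation: [[-0.079, 0.997, 0.003], [0.997, 0.079, 0.003], [0.003, 0.004, -1.0]]
force: [-1.1, 5.5, 5.3]
finger_gap: 94.5
finger_force: 2.8
t 2.68 dock [-129.3   61.9] 221.4 F [-1.1  5.5  5.3] delta tool [23.11 -0.74  2.49] rotvec [ 0.21 -0.16 -0.07]
clock: 3.35
position: [548.5, 152.7, 408.8]
orientation: [[-0.08, 0.997, 0.017], [0.997, 0.08, 0.002], [0.0, 0.017, -1.0]]
force: [1.2, -0.0, 1.7]
finger_gap: 94.0
finger_force: 0.0
t 3.35 dock [-128.3   91. ] 408.8 F [ 1.2 -0.   1.7] delta tool [ -90.98 -101.78    3.04] rotvec [  0.77   0.76 -89.98]
```

```bash
python3 shift.py '[[-25,-10,0,0,0,0],[-33,-30,0,0,0,0],[-33,-30,0,0,0,0],[0,-30,0,0,0,0],[0,-12,0,0,0,0],[0,0,0,0,0,7],[0,0,0,0,0,7],[0,0,0,0,0,7]]' 60 && python3 shift.py '[[0,0,0,0,0,7],[0,0,0,0,0,7],[0,0,0,0,0,7],[0,0,0,0,0,7],[0,0,0,0,0,7],[0,0,0,0,0,7],[0,0,0,0,0,7],[0,0,0,0,0,7]]' && python3 shift.py '[[0,0,0,0,0,7],[0,0,0,0,0,6],[0,0,0,0,0,0],[0,0,0,0,0,0]]' && python3 - <<'E'
from h import *
print(np.round(env.get_state()['qpos'],1))
want(-245,0,404,-85.427)
W,p,h=cloud("wrist","pics/w3.png")
try: o,a,r=dock(W);print(o,np.degrees(a),r)
except Exception as e: print(e);o,a=O,A
for n,e in zip('left right front back'.split(),switch(W,h,o,a)):print(n,e,np.degrees(np.arctan(e[0][0])))
E
```

```text
clock: 4.02
position: [446.1, 57.8, 399.9]
orientation: [[0.288, 0.958, 0.002], [0.958, -0.288, -0.0], [0.0, 0.002, -1.0]]
force: [-1.1, 0.5, 0.9]
finger_gap: 60.0
finger_force: 0.0
clock: 4.68
position: [446.5, 58.0, 399.6]
orientation: [[0.955, 0.297, 0.001], [0.297, -0.955, -0.0], [0.001, 0.001, -1.0]]
force: [-0.0, -0.3, 0.3]
finger_gap: 60.1
finger_force: 0.0
clock: 5.02
position: [446.4, 57.9, 399.6]
orientation: [[0.997, 0.083, 0.001], [0.083, -0.997, -0.0], [0.0, 0.0, -1.0]]
force: [-0.8, -0.5, 0.6]
finger_gap: 60.1
finger_force: 0.0
[ -1.5   5.1 100.8  -0.   74.1  83.8]
t 5.02 dock [-237.7    4.6] 399.6 F [-0.8 -0.5  0.6] delta tool [-7.32  4.61 -4.39] rotvec [ 0.01 -0.03  0.19]
expected non-empty vector for x
left (array([1.85537365e-03, 5.28128794e+01]), np.float64(0.29467878537016645)) 0.10630495767639767
right (array([-3.75631185e-03, -5.37959631e+01]), np.float64(0.2004917304712283)) -0.2152198033223096
front (array([-2.91645995e-03, -5.64597911e+01]), np.float64(0.12113847934226213)) -0.16710037262080998
back (array([-3.96917310e-03, -2.01170254e+02]), np.float64(0.04081360136880143)) -0.22741567258550524
```

View pics/w3.png

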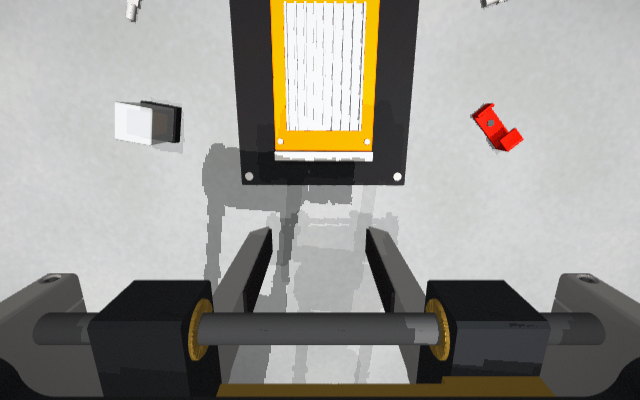

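The wrist view along the lane shows the bezel at (275–372, 155), with the relay and clip well to the sides. The switch is now centred to about −0.5 mm and parallel within 0.2°. Next I'll lower the fingertips behind the bezel.

```bash
python3 shift.py '[[-7.3,5,25,0,0,0.2],[0,0,35,0,0,0],[0,0,35,0,0,0],[0,0,35,0,0,0],[0,0,30,0,0,0],[0,0,20.5,0,0,0],[0,0,0,0,0,0],[0,0,0,0,0,0]]' && python3 -c "
from h import *
want(-221,-0.5,219,-85.427)"
```

```text
clock: 5.73
position: [439.2, 52.1, 218.7]
orientation: [[0.997, 0.078, -0.002], [0.078, -0.997, 0.0], [-0.002, -0.0, -1.0]]
force: [-0.2, 0.1, -0.0]
finger_gap: 60.0
finger_force: 0.0
t 5.73 dock [-245.3   -0.6] 218.7 F [-0.2  0.1 -0. ] delta tool [24.29 -0.15 -0.39] rotvec [-0.01  0.12 -0.12]
```

```bash
python3 shift.py '[[8,0,0,0,0,0],[7,0,0,0,0,0],[3,0,0,0,0,0],[3,0,0,0,0,0],[3,0,0,0,0,0],[3,0,0,0,0,0],[4,0,0,0,0,0],[4,0,0,0,0,0]]' && python3 shift.py '[[4,0,0,0,0,0],[4,0,0,0,0,0],[4,0,0,0,0,0],[4,0,0,0,0,0],[4,0,0,0,0,0],[4,0,0,0,0,0],[2,0,0,0,0,0],[0,0,0,0,0,0]]' && python3 - <<'E'
from h import *
want(-105,-0.5,219,-85.427)
for n in("side","scene","wrist"):
    W,p,h=cloud(n,f"pics/{n}4.png")
    try: o,a,r=dock(W);print(n,o,np.degrees(a))
    except Exception as e: print(n,e);o,a=O,A
    for k,e in zip('left right front back'.split(),switch(W,h,o,a)):print(k,e[0].round(4),e[1].round(2))
a=cv2.imread("pics/side4.png")[150:320,120:450];b=cv2.imread("pics/wrist4.png")
cv2.imwrite("pics/m4.png",np.vstack([cv2.resize(a,(580,299)),cv2.resize(b,(480,300))[:, :480] if 0 else cv2.copyMakeBorder(cv2.resize(b,(480,300)),0,0,0,100,0)]))
E
```

```text
clock: 6.4
position: [471.4, 54.7, 218.8]
orientation: [[0.997, 0.077, -0.009], [0.077, -0.997, -0.0], [-0.009, -0.0, -1.0]]
force: [-7.9, -1.4, 5.9]
finger_gap: 59.9
finger_force: 3.7
clock: 7.07
position: [498.8, 56.7, 218.8]
orientation: [[0.997, 0.076, -0.005], [0.076, -0.997, 0.0], [-0.005, -0.0, -1.0]]
force: [-5.0, -0.8, 2.4]
finger_gap: 59.8
finger_force: 2.4
t 7.07 dock [-185.6   -0.7] 218.8 F [-5.  -0.8  2.4] delta tool [80.57 -0.47 -0.59] rotvec [-0.02  0.26 -0.19]
side [685.18489047  73.64790279] 4.628970133503452
left [-3.30000e-03  5.39387e+01] 0.26
right [ 0.4639 70.884 ] 24.48
front [ -0.0193 -14.6843] 0.63
back [  -0.1872 -160.1097] 2.08
scene [686.8002423   72.96002031] 4.618243662932945
left [1.80000e-03 5.23987e+01] 0.55
right [-4.80000e-03 -5.35556e+01] 0.28
front [ 1.30000e-02 -1.36989e+01] 1.02
back [-7.000000e-04 -1.667991e+02] 0.75
wrist expected non-empty vector for x
left [4.10000e-03 5.26719e+01] 0.28
right [-9.9000e-03 -5.4238e+01] 0.26
front [ 7.600000e-03 -1.259213e+02] 36.26
back [ 4.000000e-03 -1.676525e+02] 0.09
```

View pics/m4.png

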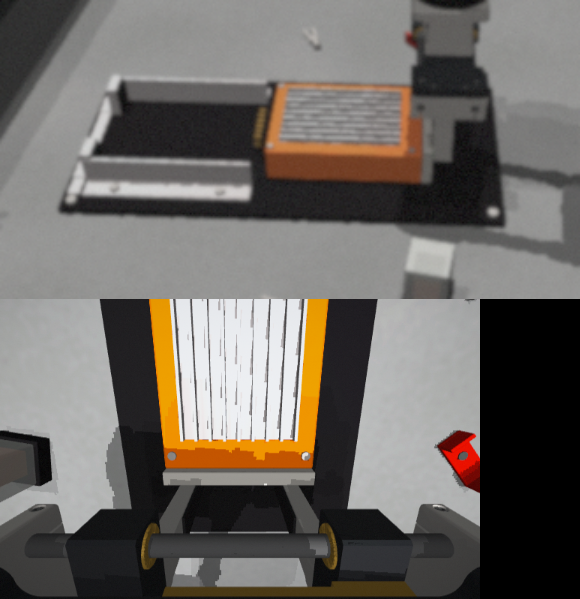

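The side and wrist views show the switch squared up just before the mouth, with both fingertips on the bezel. In the scene camera's own dock frame it is centred to −0.6 mm with no measurable turn. I'll push it into the lane.

```bash
python3 shift.py '[[3,0,0,0,0,-0.2],[5,0,0,0,0,0],[6,0,0,0,0,0],[6,0,0,0,0,0],[6,0,0,0,0,0],[6,0,0,0,0,0],[5,0,0,0,0,0],[3,0,0,0,0,0]]' && python3 shift.py '[[3,0,0,0,0,0],[5,0,0,0,0,0],[6,0,0,0,0,0],[6,0,0,0,0,0],[6,0,0,0,0,0],[6,0,0,0,0,0],[4,0,0,0,0,0],[2,0,0,0,0,0]]' && python3 - <<'E'
from h import *
want(-18,0,219,-85.427)
for n in("side","scene"):
    W,p,h=cloud(n)
    o,a,r=dock(W);print(n,o,np.degrees(a))
    for k,e in zip('left right front back'.split(),switch(W,h,o,a)):print(k,e[0].round(4),e[1].round(2))
E
```

```text
clock: 7.88
position: [541.0, 59.9, 219.1]
orientation: [[0.997, 0.08, 0.001], [0.08, -0.997, -0.0], [0.001, 0.0, -1.0]]
force: [-3.6, 0.4, -0.5]
finger_gap: 60.2
finger_force: 1.6
clock: 8.55
position: [578.6, 62.9, 219.2]
orientation: [[0.997, 0.08, 0.0], [0.08, -0.997, -0.0], [0.0, 0.0, -1.0]]
force: [-4.3, -0.5, 2.5]
finger_gap: 60.1
finger_force: 2.4
t 8.55 dock [-105.5   -0.9] 219.2 F [-4.3 -0.5  2.5] delta tool [87.51 -0.92  0.27] rotvec [ 0.   -0.02  0.  ]
side [662.02720264  65.5323195 ] 7.4831562877709725
left [-4.8400e-02  6.0292e+01] 0.45
right [-0.22   34.6942] 26.46
front [-2.97000e-02  9.00289e+01] 2.15
back [-2.4731 19.2912] 36.79
scene [686.31304607  72.93124526] 4.579916219382983
left [5.70000e-03 5.23003e+01] 0.5
right [ 4.00000e-04 -5.31591e+01] 0.3
front [-1.00000e-03  6.70559e+01] 0.34
back [ 1.2300e-02 -8.5764e+01] 0.44
```

```bash
python3 shift.py '[[3,-0.2,0,0,0,0],[5,-0.2,0,0,0,0],[6,0,0,0,0,0],[6,0,0,0,0,0],[6,0,0,0,0,0],[6,0,0,0,0,0],[4,0,0,0,0,0],[2,0,0,0,0,0]]' && python3 shift.py '[[3,0,0,0,0,0],[5,0,0,0,0,0],[6,0,0,0,0,0],[6,0,0,0,0,0],[6,0,0,0,0,0],[5,0,0,0,0,0],[3,0,0,0,0,0],[1,0,0,0,0,0]]' && python3 - <<'E'
from h import *
want(-18,0,219,-85.427)
W,p,h=cloud("scene","pics/scene5.png")
o,a,r=dock(W);print(o,np.degrees(a))
for k,e in zip('left right front back'.split(),switch(W,h,o,a)):print(k,e[0].round(4),e[1].round(2))
E
```

```text
clock: 9.32
position: [616.2, 66.3, 219.3]
orientation: [[0.997, 0.08, -0.0], [0.08, -0.997, -0.0], [-0.0, 0.0, -1.0]]
force: [-6.0, -0.8, 3.1]
finger_gap: 60.2
finger_force: 3.0
clock: 9.98
position: [651.0, 69.1, 219.3]
orientation: [[0.997, 0.08, -0.0], [0.08, -0.997, -0.0], [-0.0, 0.0, -1.0]]
force: [-5.3, -0.8, 3.8]
finger_gap: 60.2
finger_force: 3.0
t 9.98 dock [-32.8  -0.5] 219.3 F [-5.3 -0.8  3.8] delta tool [14.83 -0.53  0.31] rotvec [ 0.    0.01 -0.  ]
[686.38873186  72.87272768] 4.730824358636045
left [-4.400e-03  5.322e+01] 0.45
right [-1.20000e-03 -5.27395e+01] 0.17
front [8.000000e-03 1.397096e+02] 0.32
back [ 1.13000e-02 -1.36922e+01] 0.61
```

Centred, with about 15 mm left. I'll close slowly and watch the force.

```bash
python3 shift.py '[[2,0,0,0,0,0],[3,0,0,0,0,0],[3,0,0,0,0,0],[2,0,0,0,0,0],[1,0,0,0,0,0],[1,0,0,0,0,0],[1,0,0,0,0,0]]' && python3 shift.py '[[0.8,0,0,0,0,0],[0.5,0,0,0,0,0],[0,0,0,0,0,0]]'
```

```text
clock: 10.62
position: [663.3, 70.1, 219.3]
orientation: [[0.997, 0.08, -0.001], [0.08, -0.997, -0.0], [-0.001, 0.0, -1.0]]
force: [-5.7, -0.7, 3.0]
finger_gap: 60.2
finger_force: 2.9
clock: 10.87
position: [664.7, 70.2, 219.3]
orientation: [[0.997, 0.08, -0.0], [0.08, -0.997, -0.0], [-0.0, 0.0, -1.0]]
force: [-5.6, 0.1, 3.2]
finger_gap: 60.1
finger_force: 2.7
```

```bash
python3 shift.py '[[0.7,0,0,0,0,0],[0.7,0,0,0,0,0],[0,0,0,0,0,0]]' && python3 -c "
from h import *
want(-18,0,219,-85.427)"
```

```text
clock: 11.12
position: [666.2, 70.3, 219.3]
orientation: [[0.997, 0.08, -0.0], [0.08, -0.997, -0.0], [-0.0, 0.0, -1.0]]
force: [-4.8, -0.1, 2.4]
finger_gap: 59.6
finger_force: 2.6
t 11.12 dock [-17.6  -0.5] 219.3 F [-4.8 -0.1  2.4] delta tool [-0.36 -0.49  0.3 ] rotvec [0.   0.02 0.  ]
```

```bash
python3 shift.py '[[0.7,0,0,0,0,0],[0.7,0,0,0,0,0],[0,0,0,0,0,0]]'
```

```text
clock: 11.37
position: [666.8, 70.4, 219.3]
orientation: [[0.997, 0.08, -0.003], [0.08, -0.997, -0.0], [-0.003, 0.0, -1.0]]
force: [-7.0, -0.6, 4.8]
finger_gap: 60.3
finger_force: 3.7
```

```bash
python3 shift.py '[[0.6,0,0,0,0,0],[0.6,0,0,0,0,0],[0,0,0,0,0,0]]'
```

```text
clock: 11.62
position: [667.3, 70.4, 219.3]
orientation: [[0.997, 0.08, -0.005], [0.08, -0.997, -0.0], [-0.005, 0.0, -1.0]]
force: [-9.8, -1.6, 6.5]
finger_gap: 59.9
finger_force: 4.8
```

```bash
python3 shift.py '[[0.5,0,0,0,0,0],[0,0,0,0,0,0]]'
```

```text
clock: 11.78
position: [667.4, 70.4, 219.3]
orientation: [[0.997, 0.08, -0.006], [0.08, -0.997, -0.001], [-0.006, 0.0, -1.0]]
force: [-10.9, -1.3, 7.4]
finger_gap: 59.9
finger_force: 5.2
```

The advance has stalled while the force climbs past the friction range (2–6 N), so the switch is on the stops. I'll give one small extra press, then look.

```bash
python3 shift.py '[[0.6,0,0,0,0,0],[0.4,0,0,0,0,0],[0,0,0,0,0,0]]' && python3 shift.py '[[-3,0,0,0,0,0],[-15,0,0,0,0,0],[-20,0,0,0,0,0],[-20,0,-20,0,0,0],[0,0,-40,0,0,0],[0,0,-40,0,0,0],[0,0,-40,0,0,0],[0,0,0,0,0,0]]' && python3 shift.py '[[0,0,-40,0,0,0],[0,0,0,0,0,0],[0,0,0,0,0,0]]' && python3 - <<'E'
from h import *
want(-18,0,219,-85.427)
for n in("scene","wrist"):
    W,p,h=cloud(n,f"pics/{n}6.png")
    o,a,r=dock(W);print(n,o,np.degrees(a))
    for k,e in zip('left right front back'.split(),switch(W,h,o,a)):print(k,e[0].round(4),e[1].round(2))
E
```

```text
clock: 12.03
position: [667.8, 70.5, 219.3]
orientation: [[0.997, 0.08, -0.008], [0.08, -0.997, -0.001], [-0.008, 0.0, -1.0]]
force: [-12.3, -1.3, 8.2]
finger_gap: 59.9
finger_force: 6.1
clock: 12.7
position: [616.1, 66.2, 368.9]
orientation: [[0.997, 0.08, 0.023], [0.08, -0.997, 0.0], [0.023, 0.002, -1.0]]
force: [1.2, -0.4, 0.7]
finger_gap: 59.9
finger_force: 0.0
clock: 12.95
position: [614.2, 66.1, 402.1]
orientation: [[0.997, 0.08, 0.01], [0.08, -0.997, 0.0], [0.01, 0.001, -1.0]]
force: [0.5, -0.7, -0.1]
finger_gap: 59.7
finger_force: 0.0
t 12.95 dock [-69.8  -0.6] 402.1 F [ 0.5 -0.7 -0.1] delta tool [ 49.86  -0.73 183.59] rotvec [ 0.04 -0.59 -0.  ]
scene [686.12238363  73.03146193] 4.51453884680069
left [2.4000e-03 5.2743e+01] 0.48
right [ 3.00000e-03 -5.28938e+01] 0.24
front [-6.400000e-03  1.495737e+02] 0.21
back [0.0184 0.7407] 1.17
wrist [684.94715269  71.96543372] 4.570676629989175
left [4.0000e-03 5.2907e+01] 0.22
right [-6.10000e-03 -5.23741e+01] 0.25
front [1.03000e-02 4.24221e+01] 38.68
back [ 0.     -0.3615] 0.0
```

View pics/wrist6.png

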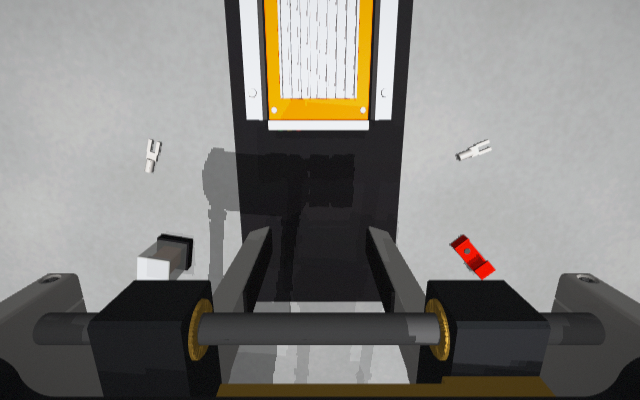

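View pics/scene6.png

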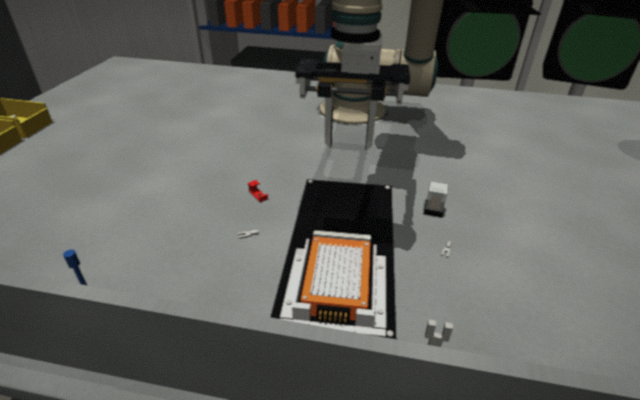

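The wrist view shows the bezel at (268–368, 125), just outside the rail ends (row 121), with an even gap on both sides. The scene view shows the far end at the stops (300,312) and (366,318), with the relay, clip and spades where they were. I'll do a quick check of how far the bezel stands out before handing in.

```bash
python3 - <<'E'
from h import *
W,p,h=cloud("wrist");o,a,r=dock(W);c,s=np.cos(a),np.sin(a)
D=(W[...,:2]-o)@np.array([[c,-s],[s,c]]);x,y,z=D[...,0],D[...,1],W[...,2]
for lo,hi in((-45,-15),(-15,15),(15,45)):
    m=(z>47)&(z<60)&(y>lo)&(y<hi)&(x>-30)&(x<10);print(np.percentile(x[m],[0,1,3]).round(1))
E
```

```text
[-10.   -9.9  -9.9]
[-10.   -9.9  -9.9]
[-9.9 -9.9 -9.9]
```

The bezel stands 10 mm out of the mouth, exactly as specified for the home position.

```bash
python3 -c "
from cell import env, viewer
print(env.sign_off())"
```

```text
the job is handed in; nothing more can be done
None
```

The switch is home against both rear stops and the job is handed in, though no verdict was returned: bezel 10 mm out of the mouth, centred within about 0.5 mm, hand clear, and bystanders where they were in the final pictures.

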